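Dispense one paint pan and slide it onto the blue mat

TASK

Press the yellow plunger of the pan dispenser all the way down once and let it spring back, so that a single paint pan comes out. Then push that pan along the table with a fingertip until it lies wholly inside the blue square. Do not pick up or tip the pan, keep the other pans in the dispenser, and leave everything else on the table alone.

Things in the scene. Friction and masses are not known exactly. Their poses are not given: they have to be found in the camera images.
- dispenser: fixed pan dispenser. Origin: on the table under the centre of its white magazine (52 x 52 mm, 44 mm tall, open top); +x points out of the exit, a 43 mm wide, 15 mm high gap at table level in the front wall (outer face x = +26 mm). Behind it a grey housing (x = -26 to -104, 51 mm wide, 36 mm tall) carries the upright plunger. The table is its floor: pans slide out flat on the table
- plunger_top (a point): centre of the top face of the plunger's round yellow cap (36 mm wide, 12 mm thick), 66 mm behind the dispenser's origin, 84 mm above the table when up; it moves with the cap
- plunger (a joint): travel of the plunger straight down, m: 0 up, 0.030 fully down (hard stop). Needs 3 N to start, 9 to 13 N at the bottom; springs back when let go. A full stroke pushes out the lowest pan, at 2.4 times the plunger's speed, to about 66 mm ahead of the dispenser's origin (20 mm gap to the magazine); as it rises the next pan drops. Every full stroke ejects one pan
- pan1: the lowest paint pan in the magazine, the one that the first stroke ejects: white plastic square 40 x 40 mm, 12 mm tall, with a red cake of paint on top, 18 to 35 g. Origin: centre of its underside. Starts at the dispenser's origin on the table
- pan2: second pan from below, same as pan1; must stay in the magazine
- pan3: uppermost pan, same; must stay in the magazine
- mat_blue: the target: paper-thin blue square, 90 x 90 mm (with a 3 mm pale rim round it), stuck flat on the table to one side of the dispenser's exit. Origin: its centre; x and y axes along its sides. Pans slide over it freely
- mat_grey: the same in grey, on the other side; not the target
- solvent: clear plastic bottle with green cap, 48 mm wide, 130 mm tall; loose bystander, leave it alone. Origin: centre of its underside
- mug: white mug, 72 mm wide, 85 mm tall; loose bystander, leave it alone. Origin: centre of its underside
- varnish: amber glass jar with black lid, 52 mm wide, 70 mm tall; loose bystander, leave it alone. Origin: centre of its underside
- tin: low steel tin, 56 mm wide, 32 mm tall; loose bystander, leave it alone. Origin: centre of its underside
- eraser: white eraser block, 50 x 22 x 14 mm; loose bystander, leave it alone. Origin: centre of its underside
- knife: palette knife lying flat, 190 mm long; loose bystander, leave it alone. Origin: on the table under the middle of its length
- brush: brush lying flat, 180 mm long; loose bystander, leave it alone. Origin: on the table under the middle of its length
There are look-alikes about, which are no part of the job. What is shaped like the dispenser but green or orange is not meant.

How it is judged (in metres and radians):
On the way, in this order (a step that is already met when the one before it is completed fails the run):
1. the plunger is pressed fully down (at least 27 mm of its 30 mm) (value of joint plunger above 0.027 m), for 0.05 s.
2. the plunger is back up and one pan lies outside the exit (value of joint plunger below 0.004 m and x of pan1 in the frame of dispenser above 0.055 m), for 0.2 s.
At the end, for the whole second after the job is handed in: the ejected pan lies flat and at rest on the table with its centre within 25 mm of the blue mat's centre along each of the mat's axes, the plunger is up (less than 4 mm pressed), and the other two pans are still in the magazine (within 15 mm of its centre) (x of pan1 in the frame of mat_blue between -0.025 and 0.025 m and y of pan1 in the frame of mat_blue between -0.025 and 0.025 m and height (world z) of pan1 below 0.004 m and angle between pan1's own z axis and vertical below 0.1 rad and linear speed of pan1 below 0.01 m/s and value of joint plunger below 0.004 m and horizontal distance between each of pan2, pan3 and dispenser below 0.015 m); the robot touches nothing.
It fails at once if a second pan is ejected (x of any of pan2, pan3 in the frame of dispenser above 0.02 m).
It fails at once if the pan is lifted off the table or tipped (height (world z) of pan1 above 0.012 m or angle between pan1's own z axis and vertical above 0.5 rad).
It fails at once if a pan is lifted in the magazine (height (world z) of pan2 above 0.022 m or height (world z) of pan3 above 0.034 m).
It fails at once if a bystander is moved by more than 15 mm (distance of any of solvent, mug, varnish, tin, eraser, knife, brush from where it was at the start of the episode above 0.015 m).
It also fails if it takes over 64 s, if anything falls off the work surface, if the arm or the gripper's body presses on something with over 40 N, if the wrist force passes 120 N, or if a joint passes its speed limit or range.

ROBOT

A 6-joint arm with a two-finger parallel gripper is mounted at the origin on the work surface. World frame = base frame: x ahead of the robot, y to its left, z up, the work surface at z = 0. Lengths are in mm, angles in degrees, forces in N, time in s.
With the tool pointing down it reaches from about 350 to 850 mm from the base axis. Payload 8.1 kg.
Tool frame: the origin (TCP) lies midway between the tips of the shut fingers; the grasp point (between the pads) lies 19 mm behind it; z points along the fingers, y is the line along which they close (so a half turn about z gives the same grasp; the last joint's range is limited). The gripper opens to 85 mm and grips with 20 to 120 N. Pads are 22 mm wide; open, the fingers measure 114 mm over their backs; the gripper's body (76 mm by 85 mm) begins 54 mm behind the grasp point. The pads swing forward as they close: fully open they stand 13 mm farther back than shut.
Start: joints at [-73.304, 7.471, 85.268, -0, 87.261, -4.893], TCP at [220.788, -557.905, 231.292] pointing down, gripper open.
Joint ranges: [-169.43, 169.43], [-51.17, 129.36], [1.28, 143.12], [-76.62, 256.62], [0, 156.53], [-152.29, 152.29]. Speed limits (degrees/s): [136.94, 136.94, 159.86, 180, 180, 180].

INTERFACE

Orientations are given as [roll, pitch, yaw] about the fixed x, y, z axes, in that order (R = Rz(yaw) Ry(pitch) Rx(roll)).
In Python, from bench import sense, snapshot, camera_params, hand_in, masks_of, pinpoint gives the robot as it stands.
- The arm moves only by the tool step_arm, never from a script. Its argument "targets" is a list of rows, each an object with "angular": the turn, a rotation vector about the tool's x, y, z scaled (see below), a list of three; "dp": the shift along the tool's x, y, z scaled (see below), a list of three; "fingers": the closure, from 0 (fully open) to 1 (shut). A call has exactly 8 rows; each row is the pose to reach, as a shift and turn from the pose commanded when the call began, along the tool's axes at that moment, turning the shorter way round; what a row does not reach only later rows make up. The controller multiplies each number of a shift by 0.2 m and each number of a turn by 180 degrees. A row lasts 1/8 s, in which the tool goes at most 62.5 mm and 10.7 degrees, less where a joint would pass 70% of its speed; a pose out of reach is approached as far as the arm can. A call with a number of a shift or a turn outside -1 to 1 is refused whole. A call with a gripper value outside its range is refused whole. The fingers move at their own pace and stop on an object; "newtons" is the grip in N (left out, the last holds). Time passes only in rows, so rows that repeat a pose let the fingers close, or fill a call up. It gives the time, the measured TCP pose, the force, the opening and the grip force at its end, in the units of the state.
- sense(): the state, without advancing time (a new reading comes with each control period).
- snapshot(name): name is "scene" or "top"; returns the picture (420x560x3 uint8, blue, green, red); there is no depth.
- camera_params(name): a dict with "vfov" (degrees; the focal length in pixels is half the picture's height over the tangent of half this angle, whatever the lens; pixels are square), "cx", "cy" (the principal point, pixels), "D" ([k1, k2, p1, p2, k3] as OpenCV has them; the pictures are not rectified), "R" (3x3) and "t" (3): a world point X has camera coordinates R X + t. Camera axes: x right, y down, z forward; pixel columns grow to the right and rows downward; lengths in mm; the calibration is good to about 2 mm. A picture is of the moment at which its call begins. camera_params takes no time and is no camera call.
- hand_in(): hands the job in; it is judged then, once.
Trained networks look in the newest picture that a camera, given by its name, has taken for a name from the list of things; names that differ only in an ending like _2 or _b are one class to them, and where a whole thing is asked for, a point or a joint stands for the part that bears it (a point fixed in the world has none). Each returns a list of dicts, best first, with "conf" (0 to 1); they miss things now and then, are a little off and sometimes report something else, mostly with a low value. They report only what shows in the picture. A call takes as long as a camera call. They do not tell look-alikes from the thing itself.
- masks_of(camera, label): "pixels" (420x560 bool, what is visible of it) and "at" ([column, row] in pixels, amid what is visible of it).
- pinpoint(camera, label): "at" ([column, row] in pixels: a listed point, or the origin of a listed thing).
The state is a dict: "time": time; "joint_pos": joint angles; "qd": joint speeds; "joint_efforts": joint torques, N m; "tool_pos": TCP position; "tcp_rot": TCP orientation; "ft_force": force on the tool from outside, world axes, zero at the start; "wrist_torque": the same for the moment, N m; "finger_gap": finger opening in mm; "grip_force": force on a finger pad.
Only numpy, scipy, OpenCV 4.12 (cv2) and the standard library are available. Lean on these libraries where they do the work, as an engineer would, in place of code of your own. Each camera call takes 0.05 s, during which the arm holds its last target. There are 200 camera calls.

## Working session

There is one attempt and no reset: what is moved stays moved. The work goes in short steps, Python scripts to look and compute and a tool call to move; the robot and the scene stay as the last step left them, time stands still between calls to the robot, and variables do not carry over. Pictures are saved under pics/ and viewed, at most 10 in all, crops included, and the job is handed in when it is done.

Besides the shell and the picture viewer there is one more tool, called after "Emit:" by a JSON object that holds its "fn" and its "kwargs", one argument or row to a line. step_arm: Moves the arm, as the interface text tells. Its arguments: {"type":"object","properties":{"targets":{"type":"array","items":{"type":"object","properties":{"angular":{"type":"array","items":{"type":"number","minimum":-1,"maximum":1}},"dp":{"type":"array","items":{"type":"number","minimum":-1,"maximum":1}},"fingers":{"type":"number"}}}},"newtons":{"type":"number"}},"required":["targets"]}

```bash
mkdir -p pics
python3 - <<'E'
from bench import *
import cv2
for n in("scene","top"):
    im=snapshot(n); cv2.imwrite(f"pics/{n}0.png",im)
    p=camera_params(n); print(n,p)
    for l in("dispenser","plunger_top","mat_blue","mat_grey","pan1","solvent","mug","varnish","tin","eraser","knife","brush"):
        print(l,[(round(d["conf"],2),[round(float(v),1) for v in d["at"]]) for d in pinpoint(n,l)[:4]])
print(sense())
E
```

```text
scene {'vfov': 48.202121937036274, 'cx': 281.8997864646965, 'cy': 206.21879707640193, 'D': array([0.00112578, 0.        , 0.        , 0.        , 0.        ]), 'R': array([[-0.36434031,  0.93126536, -0.00098619],
       [ 0.50993475,  0.19861619, -0.83696963],
       [-0.77924495, -0.30544467, -0.54724845]]), 't': array([ 213.24492462, -171.07529262, 1608.28593347])}
dispenser [(0.92, [313.6, 251.0]), (0.83, [423.8, 203.5]), (0.58, [273.4, 224.4])]
plunger_top [(0.73, [332.5, 215.8]), (0.73, [296.6, 190.5]), (0.59, [441.4, 173.8])]
mat_blue [(0.96, [406.2, 270.9])]
mat_grey [(0.91, [201.2, 228.6])]
pan1 [(0.62, [317.7, 245.5]), (0.43, [315.2, 250.6]), (0.42, [311.8, 245.5])]
solvent [(0.64, [262.5, 318.4])]
mug [(0.73, [349.5, 337.9]), (0.7, [264.2, 319.6])]
varnish [(0.73, [149.8, 282.9]), (0.4, [314.0, 244.8])]
tin [(0.61, [192.3, 288.3]), (0.26, [214.9, 193.8])]
eraser [(0.78, [308.5, 321.8])]
knife [(0.87, [418.5, 238.4])]
brush [(0.71, [349.4, 336.0]), (0.65, [216.7, 193.6])]
top {'vfov': 51.03145019071484, 'cx': 283.3958712379777, 'cy': 211.31356134759523, 'D': array([-0.121697
[... 870 characters left out ...]
, 138.1])]
{'time': 1.3, 'joint_pos': array([-7.33030605e+01,  7.47237967e+00,  8.52666466e+01, -2.84957172e-04,
        8.72602056e+01, -4.89387081e+00]), 'qd': array([-0.03234815,  0.06368136,  0.02883341,  0.01300718, -0.04562769,
       -0.0332561 ]), 'joint_efforts': array([-3.56686951e-05, -5.69315100e+01, -5.00862408e+01, -1.53218707e-04,
        1.25445920e-03, -1.44324872e-05]), 'tool_pos': array([ 220.80165647, -557.91428624,  231.29062843]), 'tcp_rot': array([1.79999259e+02, 3.49123229e-04, 2.15908239e+01]), 'ft_force': array([-0.9003206 , -0.6845519 ,  0.31262628]), 'wrist_torque': array([-0.02870493, -0.01423098,  0.02699209]), 'grip_force': 0.0, 'finger_gap': 85.26633551609015}
```

View pics/scene0.png

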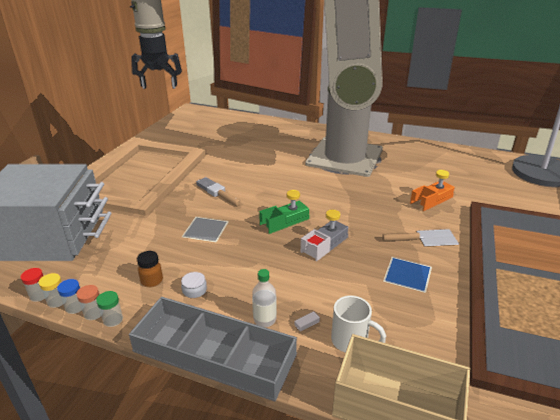

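View pics/top0.png

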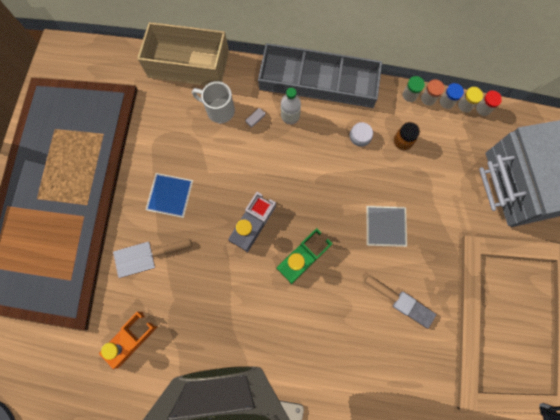

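Three dispenser shapes show up. In top they are white/grey with a red pan (260,210), green (305,255) and orange (128,340). The white/grey one fits, since it has a white magazine and grey housing. I'll confirm it in a crop.

```bash
cat > h.py <<'E'
import numpy as np, cv2
from bench import *
def K(n):
    p=camera_params(n); f=210/np.tan(np.radians(p["vfov"]/2))
    return np.array([[f,0,p["cx"]],[0,f,p["cy"]],[0,0,1]]),p
def ray(n,uv):
    k,p=K(n); q=cv2.undistortPoints(np.array([[uv]],float),k,p["D"])[0,0]
    R=np.array(p["R"]); return -R.T@p["t"], R.T@np.array([q[0],q[1],1])
def atz(n,uv,z):
    c,d=ray(n,uv); return c+d*(z-c[2])/d[2]
def tri(a,b):
    (c1,d1),(c2,d2)=ray("top",a),ray("scene",b)
    s=np.linalg.lstsq(np.c_[d1,-d2],c2-c1,rcond=None)[0]
    P,Q=c1+s[0]*d1,c2+s[1]*d2; return (P+Q)/2,np.linalg.norm(P-Q)
def proj(n,X):
    k,p=K(n); return cv2.projectPoints(np.array(X,float).reshape(-1,3),cv2.Rodrigues(np.array(p["R"]))[0],np.array(p["t"]),k,p["D"])[0][:,0]
E
python3 - <<'E'
from h import *
np.set_printoptions(precision=1,suppress=True)
print("plunger",tri((242.7,229.9),(332.5,215.8)))
print("disp",tri((260.8,209.6),(313.6,251)),atz("top",(260.8,209.6),0),atz("scene",(313.6,251),0))
print("blue",atz("top",(167.1,197.4),0),atz("scene",(406.2,270.9),0))
for l,t,s in(("green",(316.9,247.8),(273.4,224.4)),("knife",(153.5,255),(418.5,238.4)),("eraser",(257.2,117.6),(308.5,321.8)),("mug",(219.5,109.3),(349.5,337.9)),("solv",(291.2,114.7),(262.5,318.4))): print(l,atz("top",t,0),atz("scene",s,0))
# colour fits
for n,f in(("top","pics/top0.png"),("scene","pics/scene0.png")):
    im=cv2.imread(f); h=cv2.cvtColor(im,cv2.COLOR_BGR2HSV)
    c=(243,229) if n=="top" else (333,216)
    m=cv2.inRange(h,(20,140,120),(35,255,255)); 
    nl,lab,st,ce=cv2.connectedComponentsWithStats(m)
    for i in range(1,nl):
        if st[i,4]>20 and np.hypot(*(ce[i]-c))<15: print(n,"cap",ce[i],st[i],atz(n,ce[i],84))
    m=cv2.inRange(h,(100,150,50),(125,255,255)); nl,lab,st,ce=cv2.connectedComponentsWithStats(m)
    c=(167,197) if n=="top" else (406,271)
    for i in range(1,nl):
        if st[i,4]>200 and np.hypot(*(ce[i]-c))<20:
            r=cv2.boxPoints(cv2.minAreaRect(np.argwhere(lab==i)[:,::-1].astype(np.float32)))
            P=np.array([atz(n,x,0)[:2] for x in r]); print(n,"blue",ce[i],atz(n,ce[i],0)); print(P, np.linalg.norm(P-np.roll(P,1,0),axis=1))
a=cv2.imread("pics/top0.png")[165:285,195:355]; b=cv2.imread("pics/scene0.png")[180:300,240:400]
cv2.imwrite("pics/crop.png",cv2.resize(np.vstack([a[:, :],b]),None,fx=2.5,fy=2.5,interpolation=3) if 0 else cv2.resize(np.hstack([a,b]),None,fx=2.5,fy=2.5,interpolation=3))
E
```

```text
plunger (array([463.6,  89.8,  70.6]), np.float64(1.2334182183984754))
disp (array([531.4,  64.8,   0.9]), np.float64(1.4436200877249628)) [531.4  65.6   0. ] [530.5  63.8   0. ]
blue [522.3 297.3   0. ] [522.4 291.6   0. ]
green [462.8 -82.    0. ] [460.7 -73.5   0. ]
knife [378.6 297.7   0. ] [382.  301.2   0. ]
eraser [766.1 118.6   0. ] [758.3 127.2   0. ]
mug [773.  218.5   0. ] [769.1 217.6   0. ]
solv [788.7  34.7   0. ] [784.5  34.2  -0. ]
top cap [243.3 226.9] [235 220  17  16 203] [467.9  88.7  84. ]
top blue [169.  194.7] [529.6 294.3   0. ]
[[490.6 336.8]
 [577.1 336.5]
 [570.3 252.5]
 [484.7 254.2]] [82.8 86.5 84.3 85.7]
scene cap [332.5 214.7] [326 210  14  11 131] [478.4  92.8  84. ]
scene blue [407.8 273.8] [531.4 296.6   0. ]
[[572.3 252. ]
 [486.6 249.3]
 [489.2 340.1]
 [572.7 337.6]] [85.6 85.7 90.9 83.5]
```

View pics/crop.png

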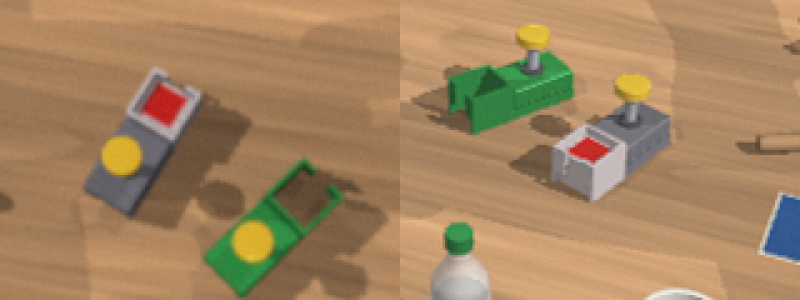

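Run:
```python
from h import *
from scipy.optimize import least_squares
np.set_printoptions(precision=1,suppress=True)
obs=[("top",(26,26,44),(257.8,192.2)),("top",(26,-26,44),(276.2,203)),("top",(-26,26,44),(245.8,209.8)),("top",(-66,0,82),(243.3,226.9)),
("scene",(26,-26,44),(300.8,240.8)),("scene",(26,26,44),(318.4,245.5)),("scene",(-26,26,44),(330.8,238)),("scene",(26,26,0),(316.8,260)),("scene",(-66,0,80),(332.5,214.7))]
W=lambda p,L:(p[0]+np.cos(p[2])*L[0]-np.sin(p[2])*L[1],p[1]+np.sin(p[2])*L[0]+np.cos(p[2])*L[1],L[2])
f=lambda p:np.concatenate([proj(n,W(p,L))[0]-o for n,L,o in obs])
r=least_squares(f,[530,65,-.4],loss="soft_l1",x_scale=[10,10,.1]);p=r.x
print(p[:2],np.degrees(p[2]));print(f(p).reshape(-1,2)); 
print("cap",W(p,(-66,0,84)),"pan",W(p,(66,0,0)), "exit dir",np.cos(p[2]),np.sin(p[2]))
for n in("top","scene"):
    im=cv2.imread(f"pics/{n}0.png"); 
    print(n,proj(n,[W(p,(-66,0,84)),W(p,(66,0,12))]))
```

```text
[529.1  65.6] -21.329189981913
[[-1.7 -0.9]
 [-1.1 -0.5]
 [-1.6  0.1]
 [-0.3  0.3]
 [-0.6 -3.7]
 [-1.8  0.5]
 [-0.8 -1.6]
 [-0.9  0.3]
 [-0.1 -1.2]]
cap (np.float64(467.64093423183243), np.float64(89.60251142106509), 84) pan (np.float64(590.599732071697), np.float64(41.590700022458975), 0) exit dir 0.931506044241398 -0.3637258439288342
top [[242.9 227. ]
 [274.8 186.5]]
scene [[332.5 212.2]
 [297.2 259.6]]
```

The crop confirms the white/grey dispenser with the red pan. Its fitted pose is (529,66), yaw -21.3°, which puts the cap at (468,90), the ejected pan near (590,42) and the blue mat at about (530,295). Next I go above the cap.

Emit:
{"fn": "step_arm", "kwargs": {
  "targets": [
    {"dp": [0.1, -0.1, 0], "angular": [0, 0, 0], "fingers": 1},
    {"dp": [0.2, -0.22, 0], "angular": [0, 0, 0], "fingers": 1},
    {"dp": [0.32, -0.35, 0], "angular": [0, 0, 0], "fingers": 1},
    {"dp": [0.44, -0.48, 0], "angular": [0, 0, 0], "fingers": 1},
    {"dp": [0.56, -0.61, 0], "angular": [0, 0, 0], "fingers": 1},
    {"dp": [0.67, -0.73, 0], "angular": [0, 0, 0], "fingers": 1},
    {"dp": [0.78, -0.85, 0], "angular": [0, 0, 0], "fingers": 1},
    {"dp": [0.85, -0.93, 0], "angular": [0, 0, 0], "fingers": 1}
  ],
  "newtons": 40
}}

```text
time: 2.3
tool_pos: [310.9, -321.2, 231.5]
tcp_rot: [180.0, -0.0, 21.6]
ft_force: [-0.6, 0.0, 0.9]
finger_gap: -0.1
grip_force: 0.0
```

Emit:
{"fn": "step_arm", "kwargs": {
  "targets": [
    {"dp": [0.1, -0.11, 0], "angular": [0, 0, 0], "fingers": 1},
    {"dp": [0.22, -0.24, 0], "angular": [0, 0, 0], "fingers": 1},
    {"dp": [0.34, -0.37, 0], "angular": [0, 0, 0], "fingers": 1},
    {"dp": [0.46, -0.5, 0], "angular": [0, 0, 0], "fingers": 1},
    {"dp": [0.58, -0.63, 0], "angular": [0, 0, 0], "fingers": 1},
    {"dp": [0.69, -0.75, 0], "angular": [0, 0, 0], "fingers": 1},
    {"dp": [0.78, -0.86, 0], "angular": [0, 0, 0], "fingers": 1},
    {"dp": [0.85, -0.93, 0], "angular": [0, 0, 0], "fingers": 1}
  ]
}}

```text
time: 3.3
tool_pos: [400.4, -85.7, 231.5]
tcp_rot: [180.0, -0.0, 21.6]
ft_force: [-0.6, -0.1, -0.6]
finger_gap: -0.0
grip_force: 0.0
```

Emit:
{"fn": "step_arm", "kwargs": {
  "targets": [
    {"dp": [0.08, -0.08, 0], "angular": [0, 0, -0.03], "fingers": 1},
    {"dp": [0.18, -0.19, 0.02], "angular": [0, 0, -0.08], "fingers": 1},
    {"dp": [0.28, -0.3, 0.06], "angular": [0, 0, -0.13], "fingers": 1},
    {"dp": [0.38, -0.41, 0.12], "angular": [0, 0, -0.18], "fingers": 1},
    {"dp": [0.48, -0.52, 0.2], "angular": [0, 0, -0.22], "fingers": 1},
    {"dp": [0.56, -0.61, 0.26], "angular": [0, 0, -0.25], "fingers": 1},
    {"dp": [0.62, -0.68, 0.3], "angular": [0, 0, -0.2615], "fingers": 1},
    {"dp": [0.64, -0.7, 0.3], "angular": [0, 0, -0.2615], "fingers": 1}
  ]
}}

```text
time: 4.3
tool_pos: [467.3, 91.1, 170.7]
tcp_rot: [-179.9, 0.0, 68.7]
ft_force: [-0.2, -1.0, -0.5]
finger_gap: -0.4
grip_force: 0.0
```

```bash
cat >> h.py <<'E'
A=np.radians(-21.33); O=np.array([529.1,65.6])
def disp(xy):
    d=np.array(xy)[:2]-O; return d@[np.cos(A),np.sin(A)], d@[-np.sin(A),np.cos(A)]
E
python3 - <<'E'
from h import *
s=sense(); print(s["time"],s["tool_pos"],s["tcp_rot"],disp(s["tool_pos"]),s["finger_gap"],s["ft_force"])
E
```

```text
4.3 [467.30241011  91.07215562 170.73984072] [-1.79935234e+02  3.39943598e-02  6.86569714e+01] (np.float64(-66.82972746851672), np.float64(1.2491415807098587)) -0.37780927541435577 [-0.2230196  -0.96163904 -0.50807142]
```

Emit:
{"fn": "step_arm", "kwargs": {
  "targets": [
    {"dp": [-0.006, 0.004, 0.05], "angular": [0, 0, 0], "fingers": 1},
    {"dp": [-0.006, 0.004, 0.12], "angular": [0, 0, 0], "fingers": 1},
    {"dp": [-0.006, 0.004, 0.2], "angular": [0, 0, 0], "fingers": 1},
    {"dp": [-0.006, 0.004, 0.28], "angular": [0, 0, 0], "fingers": 1},
    {"dp": [-0.006, 0.004, 0.35], "angular": [0, 0, 0], "fingers": 1},
    {"dp": [-0.006, 0.004, 0.39], "angular": [0, 0, 0], "fingers": 1},
    {"dp": [-0.006, 0.004, 0.41], "angular": [0, 0, 0], "fingers": 1},
    {"dp": [-0.006, 0.004, 0.415], "angular": [0, 0, 0], "fingers": 1}
  ]
}}

```text
time: 5.3
tool_pos: [468.1, 89.0, 88.4]
tcp_rot: [180.0, -0.0, 68.7]
ft_force: [0.1, -0.6, 0.4]
finger_gap: 0.0
grip_force: 0.0
```

Emit:
{"fn": "step_arm", "kwargs": {
  "targets": [
    {"dp": [0, 0, 0.02], "angular": [0, 0, 0], "fingers": 1},
    {"dp": [0, 0, 0.045], "angular": [0, 0, 0], "fingers": 1},
    {"dp": [0, 0, 0.07], "angular": [0, 0, 0], "fingers": 1},
    {"dp": [0, 0, 0.095], "angular": [0, 0, 0], "fingers": 1},
    {"dp": [0, 0, 0.12], "angular": [0, 0, 0], "fingers": 1},
    {"dp": [0, 0, 0.145], "angular": [0, 0, 0], "fingers": 1},
    {"dp": [0, 0, 0.165], "angular": [0, 0, 0], "fingers": 1},
    {"dp": [0, 0, 0.165], "angular": [0, 0, 0], "fingers": 1}
  ]
}}

```text
time: 6.3
tool_pos: [468.6, 89.1, 56.0]
tcp_rot: [179.9, -0.0, 68.7]
ft_force: [-2.8, -0.7, 8.3]
finger_gap: -0.0
grip_force: 4.1
```

The cap is down about 28 mm at 8 N. I'll push a little further to the stop, then release.

Emit:
{"fn": "step_arm", "kwargs": {
  "targets": [
    {"dp": [0, 0, 0.01], "angular": [0, 0, 0], "fingers": 1},
    {"dp": [0, 0, 0.016], "angular": [0, 0, 0], "fingers": 1},
    {"dp": [0, 0, 0.016], "angular": [0, 0, 0], "fingers": 1},
    {"dp": [0, 0, 0.016], "angular": [0, 0, 0], "fingers": 1},
    {"dp": [0, 0, 0.016], "angular": [0, 0, 0], "fingers": 1},
    {"dp": [0, 0, 0.016], "angular": [0, 0, 0], "fingers": 1},
    {"dp": [0, 0, 0.016], "angular": [0, 0, 0], "fingers": 1},
    {"dp": [0, 0, 0.016], "angular": [0, 0, 0], "fingers": 1}
  ]
}}

```text
time: 7.3
tool_pos: [468.7, 89.0, 53.9]
tcp_rot: [179.9, -0.0, 68.7]
ft_force: [-7.4, 0.2, 18.2]
finger_gap: -0.3
grip_force: 8.9
```

Emit:
{"fn": "step_arm", "kwargs": {
  "targets": [
    {"dp": [0, 0, -0.02], "angular": [0, 0, 0], "fingers": 1},
    {"dp": [0, 0, -0.05], "angular": [0, 0, 0], "fingers": 1},
    {"dp": [0, 0, -0.08], "angular": [0, 0, 0], "fingers": 1},
    {"dp": [0, 0, -0.11], "angular": [0, 0, 0], "fingers": 1},
    {"dp": [0, 0, -0.15], "angular": [0, 0, 0], "fingers": 1},
    {"dp": [0, 0, -0.25], "angular": [0, 0, 0], "fingers": 1},
    {"dp": [0, 0, -0.4], "angular": [0, 0, 0], "fingers": 1},
    {"dp": [0, 0, -0.5], "angular": [0, 0, 0], "fingers": 1}
  ]
}}

```text
time: 8.3
tool_pos: [467.6, 88.9, 153.1]
tcp_rot: [-180.0, 0.0, 68.7]
ft_force: [0.6, 0.1, -0.7]
finger_gap: 0.0
grip_force: 0.0
```

```bash
cat > look.py <<'E'
import sys
from h import *
s=sense(); t=s["tool_pos"]; print(round(s["time"],2),t.round(1),"disp",np.round(disp(t),1))
ims=[]
for n in("top","scene"):
    im=snapshot(n); ims.append(im); h=cv2.cvtColor(im,cv2.COLOR_BGR2HSV)
    m=cv2.inRange(h,(0,150,90),(6,255,255))|cv2.inRange(h,(172,150,90),(180,255,255))
    nl,lab,st,ce=cv2.connectedComponentsWithStats(m)
    for i in range(1,nl):
        if st[i,4]>15:
            P=atz(n,ce[i],12)[:2]
            if 380<P[0]<700 and -50<P[1]<380:
                r=cv2.minAreaRect(np.array([atz(n,q[::-1],12)[:2] for q in np.argwhere(lab==i)],np.float32))
                print(n,"red",ce[i].round(1),st[i,4],P.round(1),"disp",np.round(disp(P),1),"rect",np.round(r[1],0),round(r[2]))
    print("pan nets",n,[(round(d["conf"],2),np.round(d["at"],1),np.round(disp(atz(n,d["at"],0)),1)) for d in pinpoint(n,"pan1")[:3]])
if len(sys.argv)>1: cv2.imwrite("pics/"+sys.argv[1],cv2.resize(np.hstack([ims[0][130:300,120:320],ims[1][170:340,260:460]]),None,fx=2,fy=2))
E
python3 look.py a.png
```

```text
8.3 [467.6  88.9 153.1] disp [-65.7  -0.6]
top red [274.8 186. ] 141 [592.   41.8] disp [67.3  0.7] rect [29. 29.] 68
top red [263.6 209.2] 59 [530.7  58. ] disp [ 4.3 -6.4] rect [16. 28.] 70
pan nets top [(0.46, array([260.1, 208.1]), array([4.4, 4.2]))]
scene red [313.9 241.8] 46 [509.4  57.2] disp [-15.3 -15. ] rect [20. 30.] 70
scene red [297.6 260.2] 103 [592.6  43.3] disp [67.2  2.3] rect [31. 29.] 68
pan nets scene [(0.79, array([298.5, 264.1]), array([65.6,  4.1])), (0.63, array([313.1, 247. ]), array([ -9.7, -12.4])), (0.55, array([312.1, 247.8]), array([ -5.4, -12.2]))]
```

View pics/a.png

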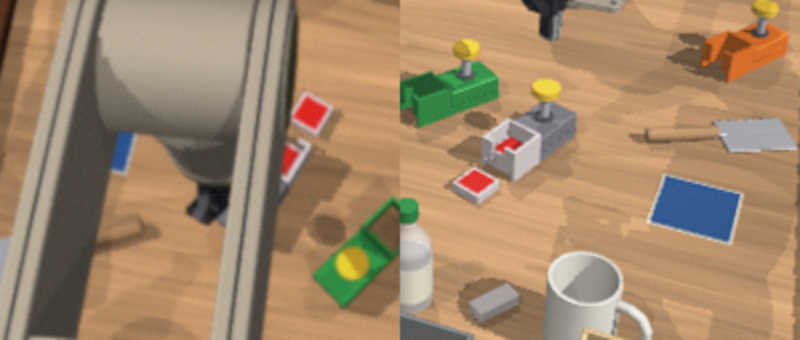

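The pan is out at dispenser-frame (67,1) and square to the dispenser, and the plunger is up with the next pan dropped. I'll push in three legs (+y', -x', +y') to stay clear of the magazine and the mug.

Emit:
{"fn": "step_arm", "kwargs": {
  "targets": [
    {"dp": [-0.02, 0.06, 0], "angular": [0, 0, 0], "fingers": 1},
    {"dp": [-0.06, 0.17, 0], "angular": [0, 0, 0], "fingers": 1},
    {"dp": [-0.11, 0.3, 0], "angular": [0, 0, 0], "fingers": 1},
    {"dp": [-0.16, 0.42, 0], "angular": [0, 0, 0], "fingers": 1},
    {"dp": [-0.2, 0.54, 0], "angular": [0, 0, 0], "fingers": 1},
    {"dp": [-0.23, 0.62, 0], "angular": [0, 0, 0], "fingers": 1},
    {"dp": [-0.25, 0.66, 0], "angular": [0, 0, 0], "fingers": 1},
    {"dp": [-0.25, 0.664, 0], "angular": [0, 0, 0], "fingers": 1}
  ]
}}

```text
time: 9.5
tool_pos: [573.3, -6.2, 151.6]
tcp_rot: [-179.9, 0.0, 68.6]
ft_force: [-1.0, 1.4, -0.0]
finger_gap: 0.1
grip_force: 0.0
```

Emit:
{"fn": "step_arm", "kwargs": {
  "targets": [
    {"dp": [0, 0, 0.06], "angular": [0, 0, 0], "fingers": 1},
    {"dp": [0, 0, 0.18], "angular": [0, 0, 0], "fingers": 1},
    {"dp": [0, 0, 0.32], "angular": [0, 0, 0], "fingers": 1},
    {"dp": [0, 0, 0.46], "angular": [0, 0, 0], "fingers": 1},
    {"dp": [0, 0, 0.58], "angular": [0, 0, 0], "fingers": 1},
    {"dp": [0, 0, 0.67], "angular": [0, 0, 0], "fingers": 1},
    {"dp": [0, 0, 0.72], "angular": [0, 0, 0], "fingers": 1},
    {"dp": [0, 0, 0.735], "angular": [0, 0, 0], "fingers": 1}
  ]
}}

```text
time: 10.5
tool_pos: [573.2, -5.8, 4.7]
tcp_rot: [-180.0, 0.0, 68.7]
ft_force: [-0.0, 0.2, -0.1]
finger_gap: -0.1
grip_force: 0.0
```

```bash
python3 look.py b.png
```

```text
10.5 [573.2  -5.8   4.7] disp [ 67.  -50.5]
top red [273.6 186.6] 106 [590.   44.5] disp [64.4  2.4] rect [36. 23.] 36
pan nets top [(0.47, array([275.2, 188.7]), array([64.7, -1.7]))]
scene red [313.9 241.8] 46 [509.4  57.2] disp [-15.3 -15. ] rect [20. 30.] 70
scene red [297.7 260.2] 104 [592.5  43.5] disp [67.1  2.4] rect [31. 30.] 69
pan nets scene [(0.66, array([294.1, 260.1]), array([ 61.6, -13.6])), (0.61, array([316.2, 249.1]), array([-8.4, -1.2])), (0.36, array([314.5, 249.8]), array([-3.3, -2.6]))]
```

View pics/b.png

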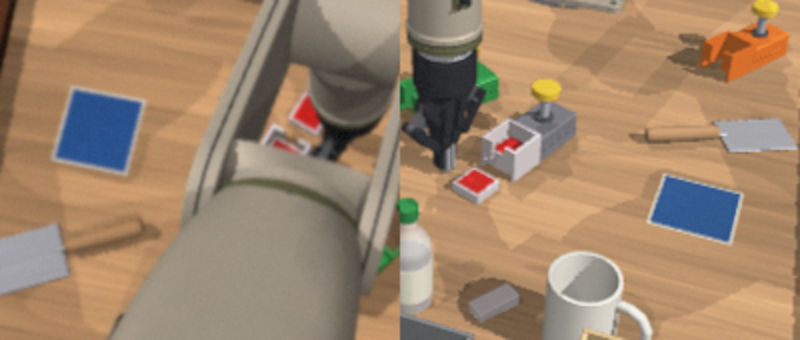

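Emit:
{"fn": "step_arm", "kwargs": {
  "targets": [
    {"dp": [0.01, 0.02, 0], "angular": [0, 0, 0], "fingers": 1},
    {"dp": [0.05, 0.02, 0], "angular": [0, 0, 0], "fingers": 1},
    {"dp": [0.09, 0.02, 0], "angular": [0, 0, 0], "fingers": 1},
    {"dp": [0.13, 0.02, 0], "angular": [0, 0, 0], "fingers": 1},
    {"dp": [0.18, 0.02, 0], "angular": [0, 0, 0], "fingers": 1},
    {"dp": [0.23, 0.02, 0], "angular": [0, 0, 0], "fingers": 1},
    {"dp": [0.28, 0.02, 0], "angular": [0, 0, 0], "fingers": 1},
    {"dp": [0.32, 0.02, 0], "angular": [0, 0, 0], "fingers": 1}
  ]
}}

```text
time: 11.7
tool_pos: [600.6, 53.0, 5.0]
tcp_rot: [-180.0, -0.0, 68.7]
ft_force: [-0.2, -1.3, -0.0]
finger_gap: -0.1
grip_force: 0.2
```

```bash
python3 look.py
```

```text
11.7 [600.6  53.    5. ] disp [71.2 14.2]
top red [254.6 177.9] 30 [603.7  93.6] disp [59.3 53.2] rect [14. 14.] 57
pan nets top [(0.4, array([255.8, 175.8]), array([68.1, 56.2]))]
scene red [317.4 241.8] 16 [506.2  65.4] disp [-21.2  -8.5] rect [ 8. 16.] 77
scene red [312.3 268.6] 114 [608.9  85.7] disp [67.  47.8] rect [31. 30.] 68
pan nets scene [(0.57, array([309.4, 273.9]), array([75. , 46.2])), (0.54, array([313.8, 252.8]), array([7.2, 3.8])), (0.46, array([314.2, 244.8]), array([-18.5, -16.1]))]
```

Contact is as expected: the pan leads the TCP by about 33 mm and stays square. Finishing leg 1.

Emit:
{"fn": "step_arm", "kwargs": {
  "targets": [
    {"dp": [0.04, 0, 0], "angular": [0, 0, 0], "fingers": 1},
    {"dp": [0.1, 0, 0], "angular": [0, 0, 0], "fingers": 1},
    {"dp": [0.16, 0, 0], "angular": [0, 0, 0], "fingers": 1},
    {"dp": [0.22, 0, 0], "angular": [0, 0, 0], "fingers": 1},
    {"dp": [0.28, 0, 0], "angular": [0, 0, 0], "fingers": 1},
    {"dp": [0.33, 0, 0], "angular": [0, 0, 0], "fingers": 1},
    {"dp": [0.37, 0, 0], "angular": [0, 0, 0], "fingers": 1},
    {"dp": [0.39, 0, 0], "angular": [0, 0, 0], "fingers": 1}
  ]
}}

```text
time: 12.9
tool_pos: [628.9, 125.4, 5.0]
tcp_rot: [-180.0, 0.0, 68.7]
ft_force: [-0.5, -2.2, -0.3]
finger_gap: -0.2
grip_force: 0.2
```

Emit:
{"fn": "step_arm", "kwargs": {
  "targets": [
    {"dp": [-0.03, 0, 0], "angular": [0, 0, 0], "fingers": 1},
    {"dp": [-0.08, 0, 0], "angular": [0, 0, 0], "fingers": 1},
    {"dp": [-0.1, 0, -0.02], "angular": [0, 0, 0], "fingers": 1},
    {"dp": [-0.1, 0, -0.1], "angular": [0, 0, 0], "fingers": 1},
    {"dp": [-0.1, 0, -0.2], "angular": [0, 0, 0], "fingers": 1},
    {"dp": [-0.1, 0, -0.32], "angular": [0, 0, 0], "fingers": 1},
    {"dp": [-0.1, 0, -0.4], "angular": [0, 0, 0], "fingers": 1},
    {"dp": [-0.1, 0, -0.4], "angular": [0, 0, 0], "fingers": 1}
  ]
}}

```text
time: 13.9
tool_pos: [623.2, 106.6, 87.9]
tcp_rot: [179.8, -0.1, 68.7]
ft_force: [-0.4, 0.9, -1.3]
finger_gap: -0.0
grip_force: 0.0
```

```bash
python3 look.py
```

```text
13.9 [623.2 106.6  87.9] disp [72.8 72.4]
top red [228.8 158.3] 20 [642.4 165.4] disp [ 69.2 134.2] rect [ 7. 18.] 69
top red [262.7 209. ] 83 [530.8  60.3] disp [ 3.5 -4.3] rect [21. 29.] 70
pan nets top [(0.64, array([261. , 212.7]), array([-4.1, -3.6])), (0.52, array([402.2, 139.7]), array([ 341.4, -209.2])), (0.51, array([233.5, 163.5]), array([ 66.6, 120.5]))]
scene red [311.8 242.1] 28 [512.6  52.6] disp [-10.7 -18.2] rect [14. 26.] 67
scene red [338.7 283.9] 126 [636.9 157.5] disp [ 67.  124.8] rect [31. 30.] 69
pan nets scene [(0.71, array([336.1, 286.8]), array([ 67.7, 119. ])), (0.63, array([313.6, 247. ]), array([-10.5, -11.4])), (0.45, array([313.7, 248.4]), array([-6.3, -7.6]))]
```

Emit:
{"fn": "step_arm", "kwargs": {
  "targets": [
    {"dp": [0.03, 0.06, 0], "angular": [0, 0, 0], "fingers": 1},
    {"dp": [0.1, 0.14, 0], "angular": [0, 0, 0], "fingers": 1},
    {"dp": [0.2, 0.19, 0], "angular": [0, 0, 0], "fingers": 1},
    {"dp": [0.255, 0.2, 0.08], "angular": [0, 0, 0], "fingers": 1},
    {"dp": [0.255, 0.2, 0.2], "angular": [0, 0, 0], "fingers": 1},
    {"dp": [0.255, 0.2, 0.32], "angular": [0, 0, 0], "fingers": 1},
    {"dp": [0.255, 0.2, 0.4], "angular": [0, 0, 0], "fingers": 1},
    {"dp": [0.255, 0.2, 0.413], "angular": [0, 0, 0], "fingers": 1}
  ]
}}

```text
time: 15.1
tool_pos: [676.4, 138.9, 0.7]
tcp_rot: [-179.9, 0.1, 68.6]
ft_force: [0.1, -0.6, 0.4]
finger_gap: -0.1
grip_force: 0.0
```

```bash
python3 look.py
```

```text
15.1 [676.4 138.9   0.7] disp [110.5 121.9]
top red [260.  208.3] 150 [531.6  66.9] disp [1.8 2.1] rect [30. 30.] 69
pan nets top [(0.72, array([260.5, 210.3]), array([0.3, 0.5]))]
scene red [339.8 284.2] 104 [637.  160.2] disp [ 66.1 127.3] rect [28. 29.] 73
pan nets scene [(0.62, array([337.1, 288.2]), array([ 69.8, 123.5])), (0.47, array([315.3, 244.9]), array([-20.1, -13.8])), (0.43, array([316.1, 250.9]), array([-2.6,  3.2]))]
```

Emit:
{"fn": "step_arm", "kwargs": {
  "targets": [
    {"dp": [0.01, 0, -0.022], "angular": [0, 0, 0], "fingers": 1},
    {"dp": [0.01, -0.05, -0.022], "angular": [0, 0, 0], "fingers": 1},
    {"dp": [0.01, -0.1, -0.022], "angular": [0, 0, 0], "fingers": 1},
    {"dp": [0.01, -0.15, -0.022], "angular": [0, 0, 0], "fingers": 1},
    {"dp": [0.01, -0.2, -0.022], "angular": [0, 0, 0], "fingers": 1},
    {"dp": [0.01, -0.26, -0.022], "angular": [0, 0, 0], "fingers": 1},
    {"dp": [0.01, -0.32, -0.022], "angular": [0, 0, 0], "fingers": 1},
    {"dp": [0.01, -0.36, -0.022], "angular": [0, 0, 0], "fingers": 1}
  ]
}}

```text
time: 16.3
tool_pos: [610.0, 167.6, 6.8]
tcp_rot: [-180.0, 0.0, 68.7]
ft_force: [-0.0, -0.2, 0.1]
finger_gap: -0.1
grip_force: 0.1
```

```bash
python3 look.py
```

```text
16.3 [610.  167.6   6.8] disp [ 38.3 124.5]
top red [260.1 208.3] 150 [531.6  66.8] disp [1.9 2. ] rect [30. 29.] 70
pan nets top [(0.56, array([262.2, 208.3]), array([ 6.6, -0.4]))]
scene red [313.9 241.8] 46 [509.4  57.2] disp [-15.3 -15. ] rect [20. 30.] 70
scene red [356.6 272.1] 56 [583.2 185.5] disp [  6.8 131.4] rect [35. 18.] 14
pan nets scene [(0.53, array([314.4, 253.3]), array([7.7, 6.1])), (0.5, array([351.4, 276.3]), array([ 15. , 123.8]))]
```

Emit:
{"fn": "step_arm", "kwargs": {
  "targets": [
    {"dp": [0, -0.05, 0], "angular": [0, 0, 0], "fingers": 1},
    {"dp": [0, -0.11, 0], "angular": [0, 0, 0], "fingers": 1},
    {"dp": [0, -0.18, 0], "angular": [0, 0, 0], "fingers": 1},
    {"dp": [0, -0.25, 0], "angular": [0, 0, 0], "fingers": 1},
    {"dp": [0, -0.32, 0], "angular": [0, 0, 0], "fingers": 1},
    {"dp": [0, -0.38, 0], "angular": [0, 0, 0], "fingers": 1},
    {"dp": [0, -0.42, 0], "angular": [0, 0, 0], "fingers": 1},
    {"dp": [0, -0.44, 0], "angular": [0, 0, 0], "fingers": 1}
  ]
}}

```text
time: 17.5
tool_pos: [528.6, 199.5, 7.0]
tcp_rot: [180.0, -0.0, 68.7]
ft_force: [0.7, 0.5, 0.5]
finger_gap: 0.3
grip_force: 0.1
```

Emit:
{"fn": "step_arm", "kwargs": {
  "targets": [
    {"dp": [0, 0.04, 0], "angular": [0, 0, 0], "fingers": 1},
    {"dp": [0, 0.1, 0], "angular": [0, 0, 0], "fingers": 1},
    {"dp": [0, 0.12, -0.04], "angular": [0, 0, 0], "fingers": 1},
    {"dp": [0, 0.12, -0.15], "angular": [0, 0, 0], "fingers": 1},
    {"dp": [0, 0.12, -0.3], "angular": [0, 0, 0], "fingers": 1},
    {"dp": [0, 0.12, -0.43], "angular": [0, 0, 0], "fingers": 1},
    {"dp": [0, 0.12, -0.5], "angular": [0, 0, 0], "fingers": 1},
    {"dp": [0, 0.12, -0.5], "angular": [0, 0, 0], "fingers": 1}
  ]
}}

```text
time: 18.5
tool_pos: [552.5, 190.6, 108.2]
tcp_rot: [179.9, -0.1, 68.6]
ft_force: [0.7, -0.3, -0.8]
finger_gap: -0.2
grip_force: 0.0
```

```bash
python3 look.py c.png
```

```text
18.5 [552.5 190.6 108.2] disp [-23.7 125. ]
top red [260.  208.4] 154 [531.3  66.9] disp [1.5 2. ] rect [30. 30.] 70
pan nets top [(0.75, array([261.8, 211.2]), array([-0. , -3.3]))]
scene red [313.9 241.8] 46 [509.4  57.2] disp [-15.3 -15. ] rect [20. 30.] 70
scene red [374.  254.2] 97 [503.5 209.3] disp [-76.1 124.5] rect [30. 28.] 69
pan nets scene [(0.73, array([315.9, 249.2]), array([-7.5, -1.5])), (0.59, array([370.1, 257.5]), array([-72.4, 117.2])), (0.48, array([314. , 252.8]), array([6.8, 4.1]))]
```

View pics/c.png

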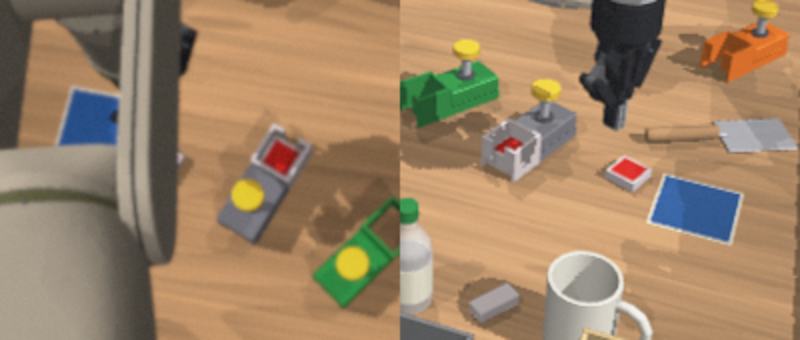

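Pan at (-76,124), square. The mat centre is at (-82,215), so the last leg is +y' by about 90 mm.

Emit:
{"fn": "step_arm", "kwargs": {
  "targets": [
    {"dp": [-0.06, -0.06, 0], "angular": [0, 0, 0], "fingers": 1},
    {"dp": [-0.15, -0.16, 0], "angular": [0, 0, 0], "fingers": 1},
    {"dp": [-0.21, -0.24, 0], "angular": [0, 0, 0], "fingers": 1},
    {"dp": [-0.225, -0.26, 0.08], "angular": [0, 0, 0], "fingers": 1},
    {"dp": [-0.225, -0.26, 0.22], "angular": [0, 0, 0], "fingers": 1},
    {"dp": [-0.225, -0.26, 0.37], "angular": [0, 0, 0], "fingers": 1},
    {"dp": [-0.225, -0.26, 0.47], "angular": [0, 0, 0], "fingers": 1},
    {"dp": [-0.225, -0.26, 0.505], "angular": [0, 0, 0], "fingers": 1}
  ]
}}

```text
time: 19.7
tool_pos: [484.7, 167.1, 2.9]
tcp_rot: [-179.8, 0.1, 68.7]
ft_force: [-0.5, 0.1, -0.0]
finger_gap: -0.1
grip_force: 0.0
```

```bash
python3 look.py
```

```text
19.7 [484.7 167.1   2.9] disp [-78.3  78.4]
top red [259.9 208.2] 150 [531.6  67.1] disp [1.8 2.3] rect [30. 29.] 67
pan nets top [(0.64, array([261.1, 209.9]), array([ 1.9, -0.2]))]
scene red [313.9 241.8] 45 [509.5  57.4] disp [-15.2 -14.8] rect [20. 30.] 70
scene red [374.  254.2] 97 [503.5 209.3] disp [-76.1 124.5] rect [30. 28.] 69
pan nets scene [(0.79, array([374.9, 258.7]), array([-76.5, 128.4])), (0.47, array([314.5, 251.1]), array([0.8, 0.7])), (0.4, array([315.4, 249. ]), array([-7.3, -2.9]))]
```

Travel is 103 mm, to TCP y' of about 182.

Emit:
{"fn": "step_arm", "kwargs": {
  "targets": [
    {"dp": [0.02, 0, -0.015], "angular": [0, 0, 0], "fingers": 1},
    {"dp": [0.08, 0, -0.015], "angular": [0, 0, 0], "fingers": 1},
    {"dp": [0.15, 0, -0.015], "angular": [0, 0, 0], "fingers": 1},
    {"dp": [0.23, 0, -0.015], "angular": [0, 0, 0], "fingers": 1},
    {"dp": [0.32, 0, -0.015], "angular": [0, 0, 0], "fingers": 1},
    {"dp": [0.41, 0, -0.015], "angular": [0, 0, 0], "fingers": 1},
    {"dp": [0.48, 0, -0.015], "angular": [0, 0, 0], "fingers": 1},
    {"dp": [0.515, 0, -0.015], "angular": [0, 0, 0], "fingers": 1}
  ]
}}

```text
time: 20.9
tool_pos: [525.0, 264.8, 9.7]
tcp_rot: [179.9, -0.0, 68.7]
ft_force: [-1.2, -5.6, 7.8]
finger_gap: 0.1
grip_force: 5.1
```

Emit:
{"fn": "step_arm", "kwargs": {
  "targets": [
    {"dp": [-0.04, 0, 0], "angular": [0, 0, 0], "fingers": 1},
    {"dp": [-0.1, 0, 0], "angular": [0, 0, 0], "fingers": 1},
    {"dp": [-0.12, 0, -0.04], "angular": [0, 0, 0], "fingers": 1},
    {"dp": [-0.12, 0, -0.15], "angular": [0, 0, 0], "fingers": 1},
    {"dp": [-0.12, 0, -0.3], "angular": [0, 0, 0], "fingers": 1},
    {"dp": [-0.12, 0, -0.45], "angular": [0, 0, 0], "fingers": 1},
    {"dp": [-0.12, 0, -0.55], "angular": [0, 0, 0], "fingers": 1},
    {"dp": [-0.12, 0, -0.55], "angular": [0, 0, 0], "fingers": 1}
  ]
}}

```text
time: 21.9
tool_pos: [516.6, 241.5, 121.0]
tcp_rot: [179.8, -0.2, 68.6]
ft_force: [-0.4, 0.6, -0.0]
finger_gap: -0.2
grip_force: 0.0
```

```bash
python3 look.py d.png
```

```text
21.9 [516.6 241.5 121. ] disp [-75.6 159.3]
top red [260.  208.4] 153 [531.4  66.9] disp [1.6 2.1] rect [30. 29.] 68
pan nets top [(0.69, array([261. , 206.5]), array([8.9, 4.4]))]
scene red [314.  241.8] 45 [509.1  57.5] disp [-15.7 -14.9] rect [20. 30.] 67
scene red [407.5 270.8] 114 [535.6 294.9] disp [-77.3 215.9] rect [30. 30.] 69
pan nets scene [(0.79, array([405. , 275.7]), array([-71.6, 214.7])), (0.61, array([313.3, 250. ]), array([-0.6, -4.3])), (0.52, array([313.1, 246.8]), array([-10.3, -12.9]))]
```

View pics/d.png

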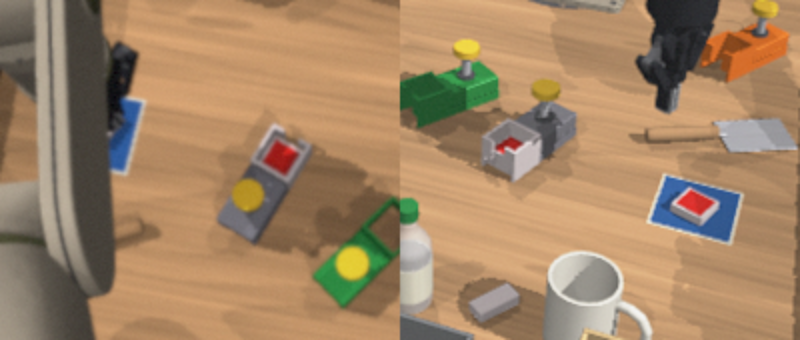

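The picture shows the pan flat in the middle of the blue square (crop pixel 695,205), about 5 mm from centre. The plunger is up, the other pans are in the magazine, and the arm is clear. Handing in.

```bash
python3 -c "from bench import *; print(hand_in())"
```

```text
the job is handed in; nothing more can be done
None
```

I pressed the plunger once and one pan came out. I pushed it onto the blue square, where it lies flat about 5 mm from the centre, and handed the job in at about 22 s; no verdict came back.

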